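Release and push out the used filter slide of an air sampler

ROBOT

A 6-joint arm with a two-finger parallel gripper is mounted at the origin on the work surface. World frame = base frame: x ahead of the robot, y to its left, z up, the work surface at z = 0. Lengths are in m, angles in rad, forces in N, time in s.
With the tool pointing down it reaches from about 0.35 to 0.975 m from the base axis. Payload 17.4 kg.
Tool frame: the origin (TCP) lies midway between the tips of the shut fingers; the grasp point (between the pads) lies 19 mm behind it; z points along the fingers, y is the line along which they close (so a half turn about z gives the same grasp; the last joint's range is limited). The gripper opens to 85 mm and grips with 20 to 120 N. Pads are 22 mm wide; open, the fingers measure 114 mm over their backs; the gripper's body (76 mm by 85 mm) begins 54 mm behind the grasp point. The pads swing forward as they close: fully open they stand 13 mm farther back than shut.
Start: joints at [-0.038, 0.116, 1.442, -0, 1.584, -0.038], TCP at [0.675, -0, 0.231] pointing down, gripper open.
Joint ranges: [-2.83, 2.83], [-0.83, 2.19], [0.07, 2.5], [-1.14, 4.28], [0.01, 3], [-2.97, 2.97]. Speed limits (rad/s): [1.89, 1.89, 2.22, 3.14, 3.14, 3.14].

INTERFACE

Orientations are given as a unit quaternion [w, x, y, z].
In Python, from rig import state, vision, order, spotter gives the robot as it stands.
- The arm moves only by the tool jog_arm, never from a script. Its argument "plan" is one flat list of numbers, 7 for each row, row after row: the turn, a rotation vector about the tool's x, y, z in degrees, then the shift along the tool's x, y, z in mm, then the finger opening in mm, from 0 to 85.4. A call has exactly 8 rows; each row is the pose to reach, as a shift and turn from the pose commanded when the call began, along the tool's axes at that moment; what a row does not reach only later rows make up. A row lasts 1/8 s, in which the tool goes at most 62.5 mm and 10.7 degrees, less where a joint would pass 70% of its speed; a pose out of reach is approached as far as the arm can. A call with a gripper value outside its range is refused whole. The fingers move at their own pace and stop on an object; the grip force is fixed at half the most. Time passes only in rows, so rows that repeat a pose let the fingers close, or fill a call up. It gives the time, the measured TCP pose, the force, the opening and the grip force at its end, in the units of the state.
- state(): the state, without advancing time (a new reading comes with each control period).
- vision.capture(name): name is "scene" or "side" or "wrist"; returns a dict with "color" (400x640x3 uint8, red, green, blue), "fx", "fy", "cx", "cy" (pixels), "world_from_camera" (4x4, takes a point from camera to world coordinates); the wrist camera has in their place "hand_eye" (4x4, takes a point from camera to tool coordinates, whose origin is the TCP and whose axes are the flange's). Camera axes: x right, y up, looking along -z (the intrinsics and any distortion apply to the point x, -y, -z); pixel columns grow to the right and rows downward; lengths in m; the calibration is good to about 2 mm. A picture is of the moment at which its call begins: read the wrist's pose just before it. There is no depth.
- order.finish_job(): hands the job in; it is judged then, once.
Trained networks look in a picture, given as the dict that the camera call returned (one of the last four; its "shot" number tells which), for a name from the list of things; names that differ only in an ending like _2 or _b are one class to them, and where a whole thing is asked for, a point or a joint stands for the part that bears it (a point fixed in the world has none). Each returns a list of dicts, best first, with "score" (0 to 1); they miss things now and then, are a little off and sometimes report something else, mostly with a low value. They report only what shows in the picture. A call takes as long as a camera call. They do not tell look-alikes from the thing itself.
- spotter.outline_of(picture, name): "mask" (400x640 bool, what is visible of it).
- spotter.tip_of(picture, name): "centre" ([x, y, z] in m, in world coordinates, good to about 4 mm: a listed point, or the origin of a listed thing).
The state is a dict: "time": time; "joint_positions": joint angles; "joint_velocities": joint speeds; "joint_torque": joint torques, N m; "ee_pos": TCP position; "eef_rot": TCP orientation; "wrist_force": force on the tool from outside, world axes, zero at the start; "torque": the same for the moment, N m; "opening": finger opening in m; "gripper_force": force on a finger pad.
Only numpy, scipy, OpenCV 4.12 (cv2) and the standard library are available. Lean on these libraries where they do the work, as an engineer would, in place of code of your own. Each camera call takes 0.05 s, during which the arm holds its last target. There are 200 camera calls.

TASK

The filter in the air sampler with the orange slide is due for a change. Take the blue-handled pin tool from its stand, hold the orange slide's recessed release button down with the pin while you push the slide out away from the robot as far as it goes, then stand the tool back upright in its stand. Leave the sampler with the green slide alone.

Things in the scene. Friction and masses are not known exactly. Their poses are not given: they have to be found in the camera images.
- pin_handle (a point): Centre of the pin tool's blue handle, 24 x 24 mm square and 60 mm tall; z up along the tool, x and y square to its flats. The loose tool (0.1 kg, 126 mm tall) stands upright, pin down, in its stand: from below, a dark steel pin 10 mm in diameter and 60 mm long, a collar 44 mm in diameter and 6 mm thick, then the handle. This point is half-way up the handle, 96 mm above the pin's tip.
- pin_tip (a point): Centre of the flat lower end of the pin tool's pin, 96 mm below the handle's centre along the tool; same axes.
- stand_mouth (a point): The tool's stand: a heavy grey block 70 x 70 x 75 mm, fixed to the bench, with a square hole 27 x 27 mm, 70 mm deep, in its top. This point is the centre of the hole's mouth, level with the block's top. The tool stands with its pin in the hole and its collar flat on the top: its handle's centre is then 36 mm above this point. z is up.
- orange_release (a point): Centre of the top of the round white release button (25 mm wide) at the bottom of a square recess, 27 x 27 mm and 21 mm deep, in the near end of the orange slide, whose top is 101 mm above the bench. It rides with the slide and goes down with the button. x: the way the slide is pushed out, roughly away from the robot; z up. The pin, holding the button down, pushes on the recess's wall.
- orange_slide (a joint): How far the orange slide is out, in m: 0 in and latched, 0.065 at its stop. It runs easily (1 N) while the button is held over 4 mm down, as it must be for the first 30 mm; left there or beyond, it stays. Its sampler is a white box 200 x 120 x 111 mm, fixed to the bench; the roof over its far end begins 89 mm ahead (x) of the button when the slide is in.
- orange_button (a joint): How far the orange slide's button is pressed, in m: 0 up, 0.008 fully down. A spring pushes it up with 1.5 N at first, 3.5 N when fully down.
- green_release (a point): The same point of the other sampler, alike but for its green slide: not to be used. Either sampler may stand on the left.
There are look-alikes about, which are no part of the job. What is shaped like the part that bears stand_mouth but purple or red is not meant. Leave any yellow look-alike of the part that bears orange_release alone.

How it is judged:
On the way, in this order (a step that is already met when the one before it is completed fails the run):
1. the pin holds the orange slide's button down, the slide still in (value of joint orange_button above 0.004 m and value of joint orange_slide below 0.02 m and distance between pin_tip and orange_release below 0.02 m), for 0.05 s.
2. the slide is on its way out with the button still held down by the pin (value of joint orange_button above 0.003 m and value of joint orange_slide above 0.025 m and distance between pin_tip and orange_release below 0.02 m).
At the end, for the whole second after the job is handed in: The orange slide is out by more than 48 mm of its 65 mm with its button up again, and the pin tool stands in its stand: pin in the hole at least 50 mm deep, within 15 mm of the hole's centre, tilted less than 10 degrees (value of joint orange_slide above 0.048 m and value of joint orange_button below 0.003 m and horizontal distance between pin_tip and stand_mouth below 0.015 m and z of pin_tip in the frame of stand_mouth below -0.05 m and angle between pin_handle's own z axis and vertical below 0.17 rad); the robot touches nothing.
It fails at once if the green slide's button is pressed or its slide moved (by more than 4 mm) (distance of green_release from where it was at the start of the episode above 0.004 m).
It also fails if it takes over 45 s, if anything falls off the work surface, if the arm or the gripper's body presses on something with over 40 N, if the wrist force passes 120 N, or if a joint passes its speed limit or range.

## Working session

There is one attempt and no reset: what is moved stays moved. The work goes in short steps, Python scripts to look and compute and a tool call to move; the robot and the scene stay as the last step left them, time stands still between calls to the robot, and variables do not carry over. Pictures are saved under pics/ and viewed, at most 10 in all, crops included, and the job is handed in when it is done.

Besides the shell and the picture viewer there is one more tool, called after "Emit:" in YAML: its name, and indented under it one key for each argument. jog_arm: Moves the arm, as the interface text tells. Its arguments: {"type":"object","properties":{"plan":{"type":"array"}},"required":["plan"]}

```bash
mkdir -p pics; ls; python3 - <<'E'
from rig import state, vision, order, spotter
import cv2,numpy as np
s=state();print(s['time'],s['ee_pos'],s['eef_rot'],s['opening'])
ims=[]
for c in ['scene','side']:
    p=vision.capture(c)
    cv2.imwrite(f'pics/{c}0.png',p['color'][:,:,::-1])
    W=p['world_from_camera'];print(c,W.round(3).tolist() if hasattr(W,'round') else W,p['fx'],p['cx'],[k for k in p])
    for n in ['pin_handle','pin_tip','stand_mouth','orange_release','green_release']:
        for d in spotter.tip_of(p,n):
            q=np.linalg.inv(np.array(W))@np.r_[d['centre'],1]
            print(n,round(d['score'],2),np.round(d['centre'],4),'px',round(p['cx']+p['fx']*q[0]/-q[2]),round(p['cy']-p['fy']*q[1]/-q[2]))
E
```

```text
pics
0.0 [ 6.74807085e-01 -1.62877279e-05  2.30561217e-01] [-4.24808779e-04  7.07110045e-01  7.07103273e-01 -4.06086001e-04] 0.08555092735823475
scene [[-0.973, 0.133, -0.19, 0.256], [-0.231, -0.604, 0.763, 0.742], [-0.013, 0.786, 0.618, 0.661], [0.0, 0.0, 0.0, 1.0]] 425.3964357056855 319.6807497303056 ['color', 'fx', 'fy', 'cx', 'cy', 'world_from_camera', 'shot']
pin_handle 0.83 [0.476  0.2537 0.1102] px 267 264
stand_mouth 0.87 [0.5991 0.3194 0.0707] px 191 295
stand_mouth 0.73 [0.4528 0.3754 0.0699] px 258 338
stand_mouth 0.59 [0.4795 0.2523 0.0782] px 267 276
orange_release 0.55 [0.2171 0.2041 0.0766] px 414 281
side [[0.948, 0.205, -0.244, 0.218], [-0.318, 0.627, -0.711, -0.567], [0.007, 0.752, 0.659, 0.675], [0.0, 0.0, 0.0, 1.0]] 442.56468258163176 320.863467399852 ['color', 'fx', 'fy', 'cx', 'cy', 'world_from_camera', 'shot']
pin_handle 0.94 [0.4746 0.2517 0.1122] px 312 139
stand_mouth 0.97 [0.5964 0.3167 0.0778] px 350 129
stand_mouth 0.66 [0.4776 0.2463 0.0737] px 314 154
stand_mouth 0.55 [0.4595 0.3793 0.0803] px 291 124
orange_release 0.52 [ 0.2653 -0.128   0.0757] px 260 303
green_release 0.51 [ 0.5251 -0.2507  0.0866] px 441 318
```

View pics/scene0.png

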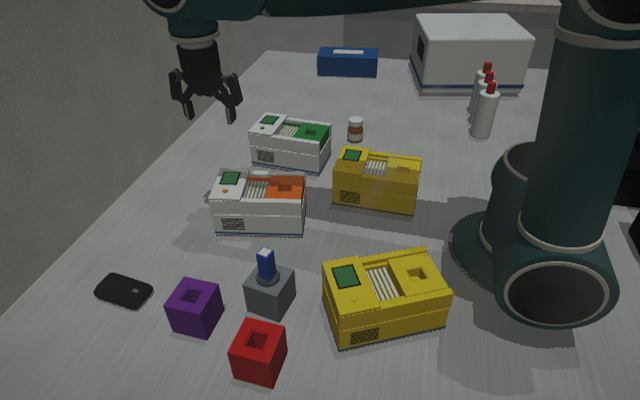

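View pics/side0.png

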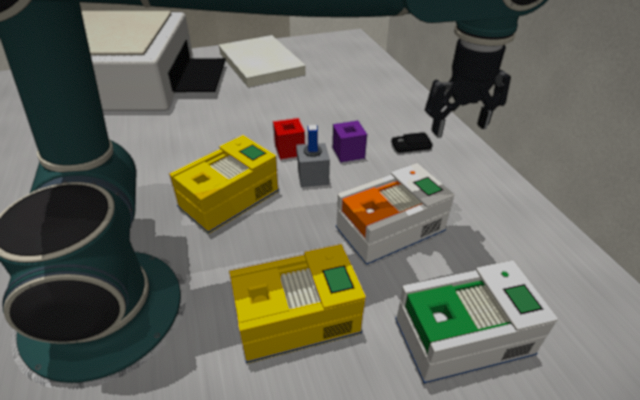

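The scene view shows these candidates for the stand: grey with the blue tool (270,285), purple (193,305) and red (257,350). For the sampler they are orange (285,187), green (312,132), yellow (415,272) and yellow (405,165). I choose the grey stand and the orange slide, whose recess is at (370,208) in the side view.

```bash
cat > h.py <<'E'
from rig import state, vision, order, spotter
import cv2,numpy as np
from scipy.spatial.transform import Rotation as R
def tcp(s=None):
    s=s or state();T=np.eye(4);q=s['eef_rot'];T[:3,:3]=R.from_quat([q[1],q[2],q[3],q[0]]).as_matrix();T[:3,3]=s['ee_pos'];return T
def cap(c):
    T=tcp();p=vision.capture(c)
    p['W']=T@np.array(p['hand_eye']) if c=='wrist' else np.array(p['world_from_camera']);return p
def onz(p,u,v,z):
    d=p['W'][:3,:3]@np.array([(u-p['cx'])/p['fx'],-(v-p['cy'])/p['fy'],-1]);o=p['W'][:3,3];return o+d*(z-o[2])/d[2]
def px(p,X):
    q=np.linalg.inv(p['W'])@np.r_[X,1];return np.array([p['cx']-p['fx']*q[0]/q[2],p['cy']+p['fy']*q[1]/q[2]])
def save(p,n,crop=None,k=1):
    im=p['color'][:,:,::-1]
    if crop: im=im[crop[1]:crop[3],crop[0]:crop[2]]
    cv2.imwrite(f'pics/{n}.png',cv2.resize(im,None,fx=k,fy=k,interpolation=cv2.INTER_CUBIC))
def tips(p,*ns):
    for n in ns:
        for d in spotter.tip_of(p,n): print(n,round(d['score'],2),np.round(d['centre'],4),'px',px(p,d['centre']).round())
E
python3 - <<'E'
from h import *
p=cap('side')
m=cv2.inRange(cv2.cvtColor(p['color'],cv2.COLOR_RGB2HSV),(5,150,90),(18,255,255))
ys,xs=np.nonzero(m); print('orange px',len(xs),xs.min(),xs.max(),ys.min(),ys.max())
print('recess z.1',onz(p,369,208,.1).round(3))
for u,v in [(338,200),(350,232),(412,213),(398,190)]: print(u,v,onz(p,u,v,.101).round(3))
save(p,'crop0',(250,100,460,260),3)
w=cap('wrist');print(np.array(w['hand_eye']).round(3).tolist(),w['fx'],w['fy'],w['cx'],w['cy'])
tips(w,'orange_release','green_release','pin_handle')
E
```

```text
orange px 1484 342 413 172 235
recess z.1 [0.513 0.005 0.1  ]
338 200 [0.463 0.045 0.101]
350 232 [ 0.454 -0.045  0.101]
412 213 [ 0.585 -0.035  0.101]
398 190 [0.59  0.036 0.101]
[[-0.001, 0.963, 0.27, 0.068], [1.0, 0.001, -0.001, 0.001], [-0.001, 0.27, -0.963, -0.144], [0.0, 0.0, 0.0, 1.0]] 321.14487448079825 321.14487448079825 312.6490177533439 198.73194337661806
orange_release 0.72 [0.5147 0.011  0.0774] px [141. 172.]
```

View pics/crop0.png

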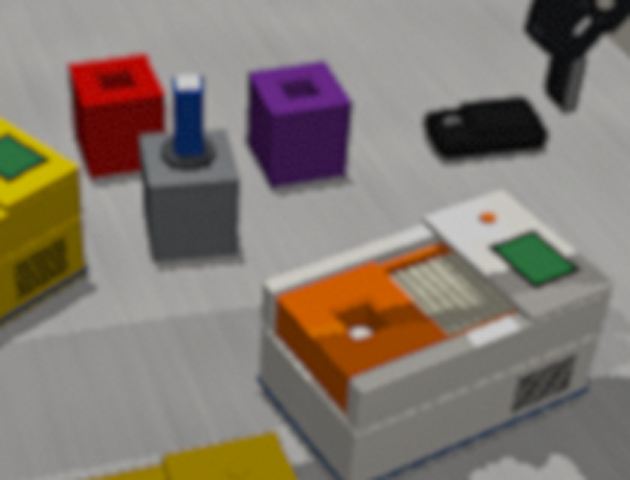

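The crop shows the blue tool standing in the grey stand, at crop (185,150). The orange slide's recess with its white button is at crop (360,325). Red and purple are empty decoys. Next I move above the tool.

Emit:
jog_arm:
  plan: [0,0,0,40,-32,0,85,0,0,0,84,-66,0,85,0,0,0,126,-99,0,85,0,0,0,168,-132,0,85,0,0,0,210,-165,0,85,0,0,0,240,-190,0,85,0,0,0,252,-199,0,85,0,0,0,252,-199,0,85]

```text
time: 1.85
ee_pos: [0.476, 0.2523, 0.2315]
eef_rot: [0.0, 0.707, 0.708, 0.0]
wrist_force: [0.5, -0.2, -0.4]
opening: 0.0849
gripper_force: 0.0
```

```bash
python3 - <<'E'
from h import *
s=state();print(s['time'],s['ee_pos'].round(4) if hasattr(s['ee_pos'],'round') else s['ee_pos'],np.round(s['wrist_force'],1))
w=cap('wrist');save(w,'w1');tips(w,'pin_handle','pin_tip','stand_mouth','orange_release')
hsv=cv2.cvtColor(w['color'],cv2.COLOR_RGB2HSV)
d=spotter.outline_of(w,'pin_handle')
for k in d[:2]:
    ys,xs=np.nonzero(k['mask']);print(k['score'],xs.min(),xs.max(),ys.min(),ys.max())
E
```

```text
1.85 [0.476  0.2523 0.2315] [ 0.5 -0.2 -0.4]
pin_handle 0.94 [0.4766 0.2527 0.108 ] px [312. 191.]
stand_mouth 0.63 [0.5985 0.3228 0.0719] px [447. 106.]
stand_mouth 0.58 [0.456  0.3794 0.0746] px [288.  37.]
orange_release 0.59 [0.2166 0.1991 0.0791] px [ 49. 236.]
0.88 291 336 160 217
```

View pics/w1.png

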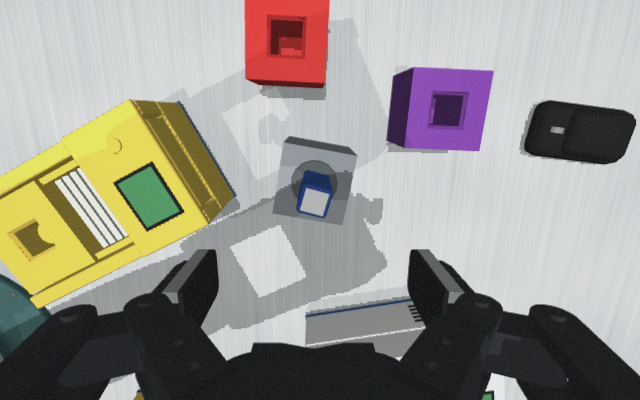

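The wrist view shows the tool at (314,200) in the grey stand, turned by a few degrees. Red is at (287,40) and purple at (440,110). I'll measure the yaw next.

```bash
python3 - <<'E'
from h import *
w=cap('wrist');c=w['color'].astype(int);hsv=cv2.cvtColor(w['color'],cv2.COLOR_RGB2HSV)
def rect(m,z,n):
    k,l,st,_=cv2.connectedComponentsWithStats(m.astype(np.uint8));i=1+st[1:,4].argmax()
    ys,xs=np.nonzero(l==i);P=np.array([onz(w,u,v,z)[:2] for u,v in zip(xs,ys)])*1000
    r=cv2.minAreaRect(P.astype(np.float32));print(n,len(xs),np.round(r[0],1),np.round(r[1],1),round(r[2],1))
roi=np.zeros((400,640),bool);roi[160:225,285:345]=1
blue=(hsv[...,0]>100)&(hsv[...,0]<130)&(hsv[...,1]>120)&roi
ys,xs=np.nonzero(blue);print(xs.min(),xs.max(),ys.min(),ys.max())
b=np.zeros((400,640),np.uint8);cv2.fillConvexPoly(b,cv2.convexHull(np.c_[xs,ys].astype(np.int32)),1)
top=(b>0)&(hsv[...,1]<60)&(hsv[...,2]>150)
rect(top,.141,'top inner')
print(c[170,283],c[150,320],c[215,285],c[185,302])
g=(np.abs(c-np.array(c[215,290])).max(2)<10)
roi[130:235,265:360]=1
gm=cv2.morphologyEx((g&roi).astype(np.uint8),cv2.MORPH_CLOSE,np.ones((3,3)));rect(gm,.075,'stand')
E
```

```text
296 331 169 216
top inner 552 [477.6 252.5] [18.1 18.1] 74.0
[167 175 179] [149 154 159] [146 149 150] [ 29  51 103]
stand 503 [485.8 227.4] [27.5 45.8] 80.1
```

Emit:
jog_arm:
  plan: [0,0,8,0,1,0,60,0,0,15,0,1,20,60,0,0,15,0,1,50,60,0,0,15,0,1,80,60,0,0,15,0,1,110,60,0,0,15,0,1,130,60,0,0,15,0,1,137,60,0,0,15,0,1,137,60]

```text
time: 3.2
ee_pos: [0.4772, 0.252, 0.0946]
eef_rot: [0.0, 0.793, 0.609, 0.0]
wrist_force: [0.1, -0.1, 0.6]
opening: 0.06
gripper_force: 0.0
```

```bash
python3 - <<'E'
from h import *
w=cap('wrist');save(w,'w2',(160,100,480,400),2)
E
```

```text
(no output)
```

View pics/w2.png

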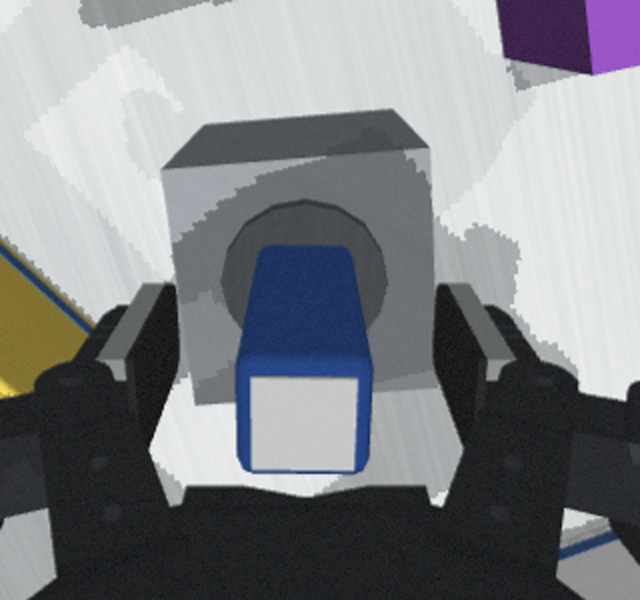

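The crop shows the handle at crop (304,400), square between the pads at the same height and centred. Closing now.

Emit:
jog_arm:
  plan: [0,0,0,0,0,0,10,0,0,0,0,0,0,10,0,0,0,0,0,0,10,0,0,0,0,0,0,10,0,0,0,0,0,0,10,0,0,0,0,0,0,10,0,0,0,0,0,0,10,0,0,0,0,0,0,10]

```text
time: 4.25
ee_pos: [0.4773, 0.2521, 0.0951]
eef_rot: [0.0, 0.793, 0.609, 0.0]
wrist_force: [-1.9, -0.8, 5.7]
opening: 0.0232
gripper_force: 59.1
```

```bash
python3 - <<'E'
from h import *
w=cap('wrist');P=np.array([onz(w,u,v,.075) for u,v in [(241,184),(375,173.5),(378.5,294),(256.5,302.5)]])
print(P.round(4),P.mean(0).round(4)); print(np.linalg.norm(P-np.roll(P,1,0),axis=1))
print(tcp().round(4))
E
```

```text
[[0.4497 0.2911 0.075 ]
 [0.5185 0.2783 0.075 ]
 [0.5056 0.2086 0.075 ]
 [0.436  0.2217 0.075 ]] [0.4774 0.2499 0.075 ]
[0.07075634 0.06991137 0.07085985 0.07083799]
[[ 2.588e-01  9.659e-01  8.000e-04  4.772e-01]
 [ 9.659e-01 -2.588e-01  4.000e-04  2.521e-01]
 [ 6.000e-04  7.000e-04 -1.000e+00  9.500e-02]
 [ 0.000e+00  0.000e+00  0.000e+00  1.000e+00]]
```

Emit:
jog_arm:
  plan: [0,0,0,0,0,-15,10,0,0,0,0,0,-45,10,0,0,0,0,0,-80,10,0,0,0,0,0,-110,10,0,0,0,0,0,-130,10,0,0,0,-20,2,-130,10,0,0,-5,-50,6,-130,10,0,0,-10,-80,10,-130,10]

```text
time: 5.3
ee_pos: [0.4651, 0.1704, 0.223]
eef_rot: [-0.0, 0.736, 0.677, -0.001]
wrist_force: [-0.5, 0.6, -0.7]
opening: 0.0235
gripper_force: 58.9
```

```bash
python3 - <<'E'
from h import *
T=tcp();print(T.round(4)); d=np.r_[.44,-.01,.225]-T[:3,3]
print('shift',(T[:3,:3].T@d*1000).round(), 'yaw of tool y',np.degrees(np.arctan2(T[1,1],T[0,1])),state()['opening'],state()['time'])
E
```

```text
[[ 8.410e-02  9.965e-01 -1.700e-03  4.651e-01]
 [ 9.965e-01 -8.410e-02 -7.000e-04  1.704e-01]
 [-9.000e-04 -1.700e-03 -1.000e+00  2.230e-01]
 [ 0.000e+00  0.000e+00  0.000e+00  1.000e+00]]
shift [-182.  -10.   -2.] yaw of tool y -4.825318686184948 0.023489901084046194 5.3
```

Emit:
jog_arm:
  plan: [0,0,-2,-25,-1,-2,10,0,0,-5,-55,-3,-2,10,0,0,-5,-90,-5,-2,10,0,0,-5,-125,-7,-2,10,0,0,-5,-155,-9,-2,10,0,0,-5,-175,-10,-2,10,0,0,-5,-182,-10,-2,10,0,0,-5,-182,-10,-2,10]

```text
time: 6.3
ee_pos: [0.4398, -0.0086, 0.2257]
eef_rot: [-0.0, 0.707, 0.707, -0.0]
wrist_force: [-1.2, 0.8, -1.2]
opening: 0.0228
gripper_force: 58.9
```

```bash
python3 - <<'E'
from h import *
print(tcp().round(4))
w=cap('wrist');save(w,'w3');tips(w,'orange_release','pin_tip','pin_handle')
s=cap('side');tips(s,'pin_tip','pin_handle','orange_release')
s=cap('scene');tips(s,'pin_tip','pin_handle','orange_release')
E
```

```text
[[ 9.000e-04  1.000e+00 -8.000e-04  4.398e-01]
 [ 1.000e+00 -9.000e-04  1.000e-04 -8.600e-03]
 [ 1.000e-04 -8.000e-04 -1.000e+00  2.257e-01]
 [ 0.000e+00  0.000e+00  0.000e+00  1.000e+00]]
orange_release 0.97 [0.5161 0.0099 0.0779] px [395. 165.]
orange_release 0.46 [ 0.2644 -0.1264  0.0789] px [141. 297.]
pin_handle 0.66 [ 0.4429 -0.011   0.2399] px [318. 273.]
pin_tip 0.88 [ 0.4381 -0.0023  0.1461] px [335. 200.]
pin_handle 0.81 [ 0.4363 -0.0031  0.2434] px [335. 157.]
orange_release 0.63 [ 0.2661 -0.1287  0.0743] px [260. 304.]
pin_tip 0.95 [ 0.4387 -0.0081  0.1479] px [321. 169.]
pin_handle 0.81 [ 0.4381 -0.0072  0.2444] px [320. 129.]
orange_release 0.57 [0.2184 0.2043 0.0755] px [413. 281.]
```

View pics/w3.png

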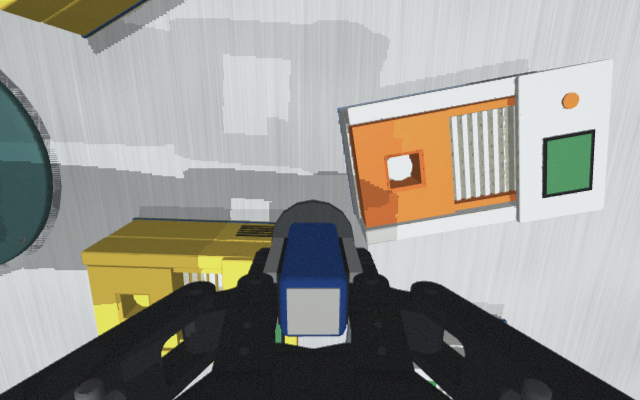

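The wrist view shows the orange recess with the white button at about (403,169). The slide axis is rotated about +9.5° (edge (350,125) to (516,97)), and the tool hangs straight at (313,290).

```bash
python3 - <<'E'
from h import *
w=cap('wrist');T=tcp();hsv=cv2.cvtColor(w['color'],cv2.COLOR_RGB2HSV)
roi=np.zeros((400,640),bool);roi[150:188,386:424]=1
m=(hsv[...,1]<40)&(hsv[...,2]>180)&roi;ys,xs=np.nonzero(m);print('button px',xs.min(),xs.max(),ys.min(),ys.max(),onz(w,(xs.min()+xs.max())/2,(ys.min()+ys.max())/2,.08).round(4))
a=np.array([onz(w,u,v,.101) for u,v in [(386,154),(422,149),(425,183),(391,189)]]);print('rim',a.round(4).tolist(),a.mean(0).round(4))
e=[onz(w,u,v,.111) for u,v in [(340,107),(518,76),(370,241),(520,219)]]
for i in (0,2): d=e[i+1]-e[i];print('yaw',np.degrees(np.arctan2(d[1],d[0])))
e=[onz(w,u,v,.101) for u,v in [(350,125),(516,97),(367,228),(518,203)]]
for i in (0,2): d=e[i+1]-e[i];print('yaw',np.degrees(np.arctan2(d[1],d[0])))
save(w,'w4',(330,90,530,250),4)
E
```

```text
button px 387 411 155 180 [0.5197 0.0082 0.08  ]
rim [[0.5023, 0.0233, 0.101], [0.532, 0.0275, 0.101], [0.5373, -0.0016, 0.101], [0.5084, -0.0068, 0.101]] [0.52   0.0106 0.101 ]
yaw 9.48302866233643
yaw 8.971649553941898
yaw 9.331143477757825
yaw 10.005575610533802
```

View pics/w4.png

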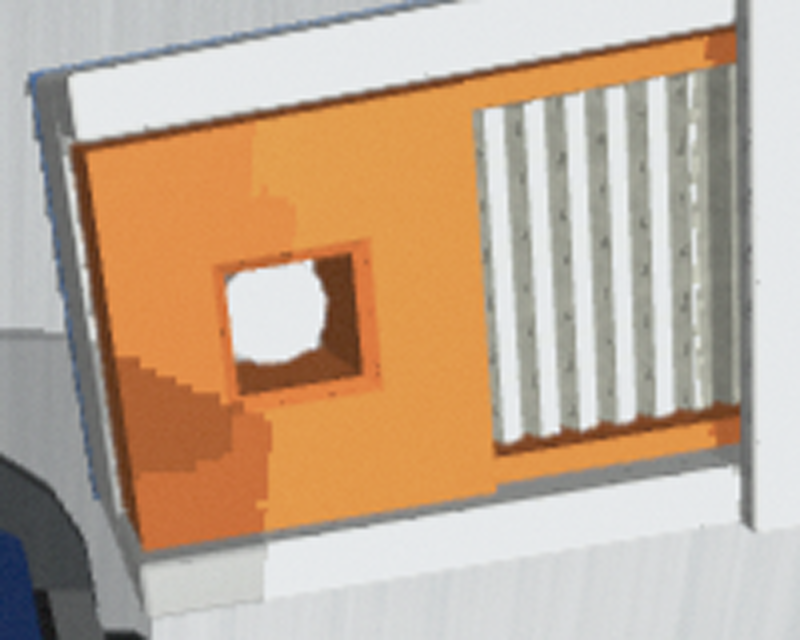

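The crop shows the recess rim centred at about crop (299,323), full (405,171), with the white button inside. That puts the recess near (0.518, 0.0095). I'll move the pin over it, just above the slide top.

Emit:
jog_arm:
  plan: [0,0,-4,4,18,0,10,0,0,-9,10,45,0,10,0,0,-9.5,15,65,0,10,0,0,-9.5,18,78,5,10,0,0,-9.5,18,78,17,10,0,0,-9.5,18,78,28,10,0,0,-9.5,18,78,31,10,0,0,-9.5,18,78,31,10]

```text
time: 7.95
ee_pos: [0.5178, 0.0096, 0.1953]
eef_rot: [0.0, 0.646, 0.763, 0.0]
wrist_force: [-0.2, -0.7, -0.6]
opening: 0.0233
gripper_force: 59.1
```

```bash
python3 - <<'E'
from h import *
T=tcp();print(T.round(4),state()['time'])
s=cap('side');tips(s,'pin_tip','pin_handle','orange_release')
a=s
s=cap('scene');tips(s,'pin_tip','pin_handle','orange_release')
u,v=px(a,T[:3,3]-[0,0,.09]).astype(int);x,y=px(s,T[:3,3]-[0,0,.09]).astype(int);print(u,v,x,y)
z=lambda p,u,v:cv2.resize(p['color'][v-40:v+40,u-40:u+40,::-1],None,fx=5,fy=5,interpolation=cv2.INTER_CUBIC)
cv2.imwrite('pics/c5.png',np.hstack([z(a,u,v),z(s,x,y)]))
E
```

```text
[[-1.649e-01  9.863e-01  1.000e-04  5.178e-01]
 [ 9.863e-01  1.649e-01 -0.000e+00  9.600e-03]
 [-0.000e+00  1.000e-04 -1.000e+00  1.953e-01]
 [ 0.000e+00  0.000e+00  0.000e+00  1.000e+00]] 7.95
pin_tip 0.86 [0.5158 0.0134 0.1143] px [369. 199.]
pin_handle 0.86 [0.5184 0.013  0.2125] px [375. 158.]
orange_release 0.55 [0.5194 0.0116 0.2133] px [376. 158.]
orange_release 0.45 [ 0.2656 -0.128   0.0763] px [260. 303.]
pin_handle 0.77 [0.5171 0.01   0.2121] px [282. 143.]
orange_release 0.46 [0.2184 0.2031 0.0783] px [414. 279.]
370 203 284 184
```

View pics/c5.png

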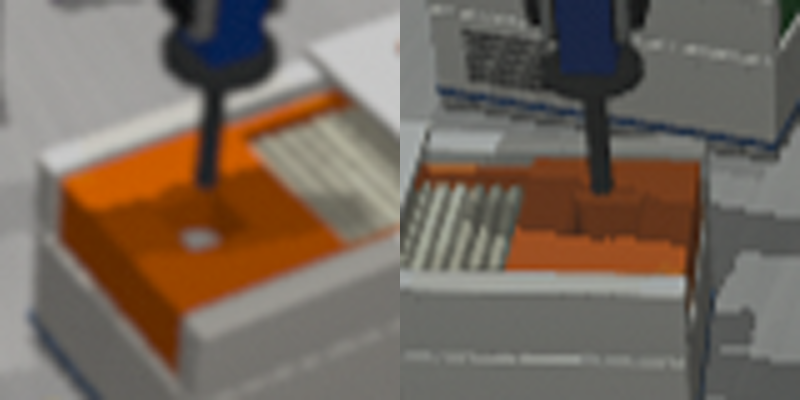

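The crops show the pin tip (left (205,185), right (602,190)) directly above the recess. Lowering it into the recess.

Emit:
jog_arm:
  plan: [0,0,0,0,0,4,10,0,0,0,0,0,8,10,0,0,0,0,0,12,10,0,0,0,0,0,15,10,0,0,0,0,0,18,10,0,0,0,0,0,20,10,0,0,0,0,0,20,10,0,0,0,0,0,20,10]

```text
time: 9.35
ee_pos: [0.5182, 0.0097, 0.1754]
eef_rot: [0.0, 0.646, 0.763, 0.0]
wrist_force: [-0.1, -0.2, -0.7]
opening: 0.0233
gripper_force: 59.1
```

Emit:
jog_arm:
  plan: [0,0,0,0,0,5,10,0,0,0,0,0,10,10,0,0,0,0,0,14,10,0,0,0,0,0,17,10,0,0,0,0,0,19,10,0,0,0,0,0,21,10,0,0,0,0,0,21,10,0,0,0,0,0,21,10]

```text
time: 10.35
ee_pos: [0.5182, 0.0097, 0.1545]
eef_rot: [0.0, 0.646, 0.763, 0.0]
wrist_force: [-1.0, 0.7, 1.1]
opening: 0.0234
gripper_force: 59.3
```

```bash
python3 - <<'E'
from h import *
for i in range(3):
    s=state();print(s['time'],s['ee_pos'],np.round(s['wrist_force'],2),np.round(s['torque'],2));vision.capture('side')
E
```

```text
10.35 [0.51818184 0.00970369 0.15447946] [-0.99  0.66  1.06] [ 0.02  0.3  -0.01]
10.4 [0.51816407 0.00969241 0.15445293] [ 0.71 -0.74  1.93] [ 0.06  0.24 -0.03]
10.45 [0.51816607 0.0097121  0.1544331 ] [-0.54 -0.38  3.37] [ 0.02  0.15 -0.  ]
```

Emit:
jog_arm:
  plan: [0,0,0,0,0,1,10,0,0,0,0,0,1,10,0,0,0,0,5,1,10,0,0,0,0,9,1,10,0,0,0,0,13,1,10,0,0,0,0,18,1,10,0,0,0,0,23,1,10,0,0,0,0,28,1,10]

```text
time: 11.5
ee_pos: [0.5461, 0.0144, 0.1532]
eef_rot: [-0.0, 0.646, 0.763, -0.0]
wrist_force: [-1.2, 0.4, 1.3]
opening: 0.0233
gripper_force: 59.4
```

```bash
python3 - <<'E'
from h import *
for i in range(3):
    s=state();print(s['time'],s['ee_pos'],np.round(s['wrist_force'],2));a=cap('side')
u,v=px(a,np.array(state()['ee_pos'])-[0,0,.06]).astype(int)
save(a,'c6',(u-60,v-50,u+60,v+50),5)
E
```

```text
11.5 [0.54608825 0.01440291 0.15324348] [-1.18  0.44  1.25]
11.55 [0.54649323 0.01447238 0.1532413 ] [-0.26  1.31  2.26]
11.6 [0.54629806 0.01446292 0.15328925] [1.43 2.17 1.7 ]
```

View pics/c6.png

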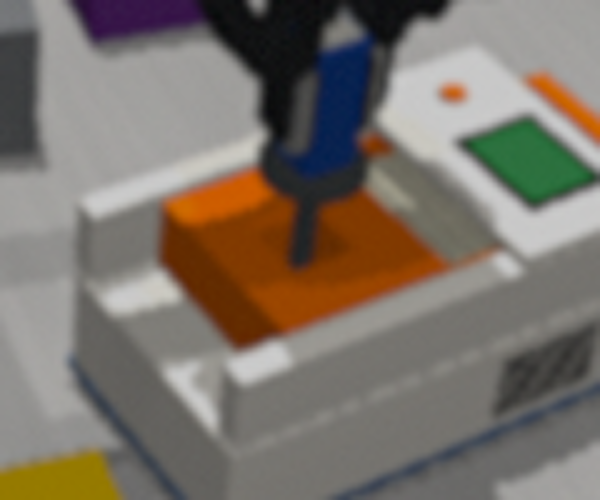

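The crop shows the slide moving out: its near end has shifted in the box, orange shows beyond the roof at (560,100), and the pin is still in the recess at (300,260). I'll keep pushing.

Emit:
jog_arm:
  plan: [0,0,0,0,5,0,10,0,0,0,0,10,0,10,0,0,0,0,15,0,10,0,0,0,0,20,0,10,0,0,0,0,25,0,10,0,0,0,0,30,0,10,0,0,0,0,35,0,10,0,0,0,0,38,0,10]

```text
time: 12.65
ee_pos: [0.5835, 0.0206, 0.1533]
eef_rot: [-0.0, 0.646, 0.763, -0.0]
wrist_force: [-1.5, -0.1, 0.8]
opening: 0.0232
gripper_force: 59.4
```

Emit:
jog_arm:
  plan: [0,0,0,0,2,0,10,0,0,0,0,4,0,10,0,0,0,0,5,0,10,0,0,0,0,6,0,10,0,0,0,0,6,0,10,0,0,0,0,6,0,10,0,0,0,0,6,0,10,0,0,0,0,6,0,10]

```text
time: 13.65
ee_pos: [0.5892, 0.0216, 0.1534]
eef_rot: [0.0, 0.646, 0.763, 0.0]
wrist_force: [-1.2, -1.0, 1.2]
opening: 0.0233
gripper_force: 59.3
```

```bash
python3 - <<'E'
from h import *
for i in range(4):
    s=state();print(s['time'],s['ee_pos'],np.round(s['wrist_force'],2));a=cap(['side','scene','side','scene'][i]);tips(a,'pin_tip','pin_handle')
E
```

```text
13.65 [0.58918612 0.02158203 0.15336212] [-1.23 -1.04  1.18]
pin_tip 0.98 [0.5866 0.0214 0.0737] px [398. 205.]
pin_handle 0.94 [0.5879 0.0246 0.1705] px [404. 166.]
13.8 [0.58917621 0.02157762 0.1533145 ] [-1.51 -0.85  2.63]
pin_tip 0.66 [0.5882 0.0235 0.0755] px [254. 195.]
pin_handle 0.75 [0.5911 0.0241 0.1703] px [248. 160.]
pin_handle 0.25 [0.4801 0.2513 0.0726] px [267. 277.]
13.95 [0.58916116 0.02156351 0.15330651] [-0.82 -0.52  1.13]
pin_tip 0.86 [0.5865 0.0263 0.0712] px [397. 204.]
pin_handle 0.87 [0.5864 0.0249 0.1732] px [404. 165.]
14.1 [0.58915672 0.02157871 0.1532994 ] [-0.77 -0.36  1.73]
pin_tip 0.72 [0.586  0.0207 0.0775] px [256. 194.]
pin_handle 0.75 [0.5886 0.0219 0.1742] px [249. 158.]
```

Emit:
jog_arm:
  plan: [0,0,0,0,1,0,10,0,0,0,0,1,0,10,0,0,0,0,2,0,10,0,0,0,0,2,0,10,0,0,0,0,2.5,0,10,0,0,0,0,2.5,0,10,0,0,0,0,3,0,10,0,0,0,0,3,0,10]

```text
time: 15.25
ee_pos: [0.5911, 0.0219, 0.1532]
eef_rot: [-0.001, 0.646, 0.763, -0.001]
wrist_force: [-12.1, -2.4, 7.3]
opening: 0.0235
gripper_force: 60.6
```

The slide is at its stop (12 N). I'll back off a little and lift out.

Emit:
jog_arm:
  plan: [0,0,0,0,-4,0,10,0,0,0,0,-7,0,10,0,0,0,0,-7,-8,10,0,0,0,0,-7,-20,10,0,0,0,0,-7,-40,10,0,0,0,0,-7,-60,10,0,0,0,0,-7,-78,10,0,0,0,0,-7,-82,10]

```text
time: 16.25
ee_pos: [0.5856, 0.0209, 0.2372]
eef_rot: [0.001, 0.646, 0.763, 0.001]
wrist_force: [-0.6, 0.3, -2.1]
opening: 0.023
gripper_force: 59.4
```

```bash
python3 - <<'E'
from h import *
T=tcp();print(T[:3,3].round(4),state()['time']);
for c in ['side','scene']:
    a=cap(c);tips(a,'pin_tip','pin_handle')
    if c=='side': save(a,'c7',(300,90,460,250),4)
d=np.r_[.4774,.2499,.235]-T[:3,3];print('shift',(T[:3,:3].T@d*1000).round(1))
E
```

```text
[0.5856 0.0209 0.2372] 16.25
pin_tip 0.67 [0.5843 0.0251 0.1572] px [401. 172.]
pin_handle 0.79 [0.5868 0.0216 0.2566] px [411. 128.]
pin_handle 0.71 [0.5865 0.0218 0.2511] px [246. 126.]
shift [243.7 -68.9   1.9]
```

View pics/c7.png

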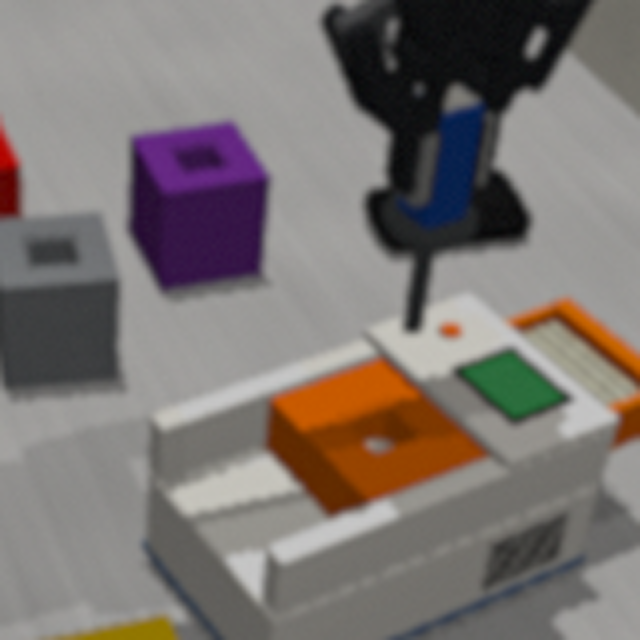

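The crop shows the slide far out, with orange beyond the roof at (590,330). The button is up at (380,440), the tool is still in the grip, and the grey stand's hole is at (52,250). Next I carry the tool to the stand.

Emit:
jog_arm:
  plan: [0,0,0,25,-7,2,10,0,0,0,65,-18,2,10,0,0,0,110,-31,2,10,0,0,0,155,-44,2,10,0,0,0,200,-56,2,10,0,0,0,230,-65,2,10,0,0,0,244,-69,2,10,0,0,0,244,-69,2,10]

```text
time: 17.55
ee_pos: [0.4768, 0.2504, 0.233]
eef_rot: [-0.0, 0.646, 0.764, -0.0]
wrist_force: [0.6, -0.2, -1.5]
opening: 0.0233
gripper_force: 59.4
```

```bash
python3 - <<'E'
from h import *
T=tcp();print(T.round(4),state()['time'])
for c in ['side','scene']:
    a=cap(c);tips(a,'pin_tip','pin_handle','stand_mouth')
    if c=='side': print('hole side',onz(a,313,152.5,.075).round(4))
    for n,h in (('tip',.0805),('h',-.0155)): print(n,px(a,T[:3,3]-[0,0,h]).round(1))
    d=spotter.outline_of(a,'pin_handle')
    if d:
        hs=cv2.cvtColor(a['color'],cv2.COLOR_RGB2HSV);u,v=px(a,T[:3,3]-[0,0,.06]).round().astype(int)
        for r in range(v-14,v+22,3):
            g=a['color'][r,u-12:u+13].astype(int).sum(1);k=np.nonzero(g<np.median(g)*.65)[0];print(r,(k.min()+u-12,k.max()+u-12,round(k.mean()+u-12,1)) if len(k) else None)
E
```

```text
[[-1.660e-01  9.861e-01 -3.000e-04  4.768e-01]
 [ 9.861e-01  1.660e-01 -3.000e-04  2.504e-01]
 [-3.000e-04 -4.000e-04 -1.000e+00  2.330e-01]
 [ 0.000e+00  0.000e+00  0.000e+00  1.000e+00]] 17.55
pin_tip 0.87 [0.4735 0.254  0.1519] px [311. 124.]
stand_mouth 0.86 [0.5967 0.317  0.0774] px [350. 129.]
stand_mouth 0.71 [0.4563 0.3776 0.0744] px [290. 127.]
stand_mouth 0.65 [0.4752 0.2551 0.1557] px [311. 122.]
stand_mouth 0.62 [0.4788 0.2469 0.075 ] px [314. 153.]
hole side [0.4775 0.2504 0.075 ]
tip [312.5 124. ]
h [312.3  84.2]
102 (np.int64(310), np.int64(315), np.float64(312.5))
105 (np.int64(311), np.int64(314), np.float64(312.5))
108 (np.int64(311), np.int64(314), np.float64(312.5))
111 (np.int64(311), np.int64(314), np.float64(312.5))
114 (np.int64(311), np.int64(314), np.float64(312.5))
117 (np.int64(311), np.int64(314), np.float64(312.5))
120 (np.int64(311), np.int64(314), np.float64(312.5))
123 (np.int64(300), np.int64(313), np.float64(309.0))
126 (np.int64(300), np.int64(301), np.float64(300.5))
129 (np.int64(300), np.int64(303), np.float64(301.5))
132 (np.int64(300), np.int64(304), np.float64(302.0))
135 (np.int64(300), np.int64(304), np.float64(302.0))
pin_tip 0.95 [0.4743 0.2488 0.1568] px [266. 243.]
pin_handle 0.92 [0.4787 0.2474 0.2497] px [258. 200.]
stand_mouth 0.94 [0.4514 0.3766 0.0723] px [258. 338.]
stand_mouth 0.69 [0.4788 0.2543 0.0735] px [267. 278.]
stand_mouth 0.62 [0.5955 0.3171 0.0702] px [193. 295.]
tip [264.7 245.6]
h [259.  201.6]
223 None
226 (np.int64(255), np.int64(264), np.float64(259.5))
229 (np.int64(260), np.int64(265), np.float64(262.5))
232 (np.int64(260), np.int64(265), np.float64(262.5))
235 (np.int64(261), np.int64(265), np.float64(263.0))
238 (np.int64(261), np.int64(266), np.float64(263.5))
241 (np.int64(261), np.int64(266), np.float64(263.5))
244 (np.int64(262), np.int64(266), np.float64(264.0))
247 None
250 None
253 None
256 None
```

The pin hangs straight and lines up with the hole within about 1 mm. Inserting it.

Emit:
jog_arm:
  plan: [0,0,0,0,1,15,10,0,0,0,0,1,40,10,0,0,0,0,1,60,10,0,0,0,0,1,72,10,0,0,0,0,1,80,10,0,0,0,0,1,86,10,0,0,0,0,1,90,10,0,0,0,0,1,90,10]

```text
time: 19.05
ee_pos: [0.4779, 0.2504, 0.1433]
eef_rot: [0.0, 0.646, 0.763, -0.0]
wrist_force: [0.4, 0.1, -0.5]
opening: 0.0232
gripper_force: 59.4
```

Emit:
jog_arm:
  plan: [0,0,0,0,0,10,10,0,0,0,0,0,22,10,0,0,0,0,0,34,10,0,0,0,0,0,41,10,0,0,0,0,0,45,10,0,0,0,0,0,46,10,0,0,0,0,0,47,10,0,0,0,0,0,47,10]

```text
time: 20.05
ee_pos: [0.4779, 0.2504, 0.0965]
eef_rot: [0.0, 0.646, 0.763, 0.0]
wrist_force: [-0.4, 0.2, -1.3]
opening: 0.0232
gripper_force: 59.4
```

Emit:
jog_arm:
  plan: [0,0,0,0,0,1,10,0,0,0,0,0,1,26,0,0,0,0,0,1,32,0,0,0,0,0,1,42,0,0,0,0,0,1,58,0,0,0,0,0,1,58,0,0,0,0,0,1,58,0,0,0,0,0,1,58]

```text
time: 21.05
ee_pos: [0.4779, 0.2503, 0.0953]
eef_rot: [0.0, 0.646, 0.763, 0.0]
wrist_force: [-0.4, -0.4, -0.3]
opening: 0.058
gripper_force: 0.0
```

Emit:
jog_arm:
  plan: [0,0,0,0,0,-5,58,0,0,0,0,0,-20,58,0,0,0,0,0,-45,58,0,0,0,0,0,-75,58,0,0,0,0,0,-105,58,0,0,0,0,0,-130,58,0,0,0,0,0,-140,58,0,0,0,0,0,-140,58]

```text
time: 22.05
ee_pos: [0.478, 0.2504, 0.2359]
eef_rot: [0.0, 0.646, 0.763, 0.0]
wrist_force: [0.2, 0.1, 0.2]
opening: 0.0577
gripper_force: 0.0
```

```bash
python3 - <<'E'
from h import *
s=state();print(s['time'],s['ee_pos'],np.round(s['wrist_force'],1),s['opening'])
for c in ['side','scene','wrist']: a=cap(c);tips(a,'pin_handle','orange_release')
E
```

```text
22.05 [0.47796489 0.25041413 0.2358645 ] [0.2 0.1 0.2] 0.057729419532494226
pin_handle 0.59 [0.4774 0.255  0.1134] px [312. 138.]
pin_handle 0.81 [0.4782 0.2515 0.1128] px [266. 262.]
orange_release 0.43 [0.2174 0.2068 0.0763] px [414. 282.]
pin_handle 0.74 [0.4759 0.2515 0.1092] px [310. 189.]
orange_release 0.48 [0.2146 0.2019 0.0773] px [ 34. 187.]
```

```bash
python3 -c "
from rig import order;print(order.finish_job())"
```

```text
the job is handed in; nothing more can be done
None
```

I pushed the orange slide out to its stop with its button held down, stood the pin tool back upright in the grey stand, never touched the green sampler, and handed the job in at about 22 s; no verdict came back.

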